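Show the helper where the bottom bracket tool goes

ROBOT

A 7-joint arm with a two-finger parallel gripper is mounted at the origin on the work surface. World frame = base frame: x ahead of the robot, y to its left, z up, the work surface at z = 0. Lengths are in m, angles in rad, forces in N, time in s.
With the tool pointing down it reaches from about 0.4 to 0.9 m from the base axis. Payload 5.5 kg.
Tool frame: the origin (TCP) lies between the finger pads; the fingertips stand 11 mm ahead of it and the grasp point (between the pads) lies 8 mm behind it; y points along the fingers, x is the direction in which the jaws open and shut, and the axes are right-handed (so a half turn about y gives the same grasp; the last joint's range is limited). The gripper opens to 85 mm and grips with 20 to 120 N. Pads are 22 mm wide; open, the fingers measure 114 mm over their backs; the gripper's body (76 mm by 85 mm) begins 54 mm behind the grasp point. The pads swing forward as they close: fully open they stand 13 mm farther back than shut.
Start: joints at [1.517, 0.501, -0.427, 1.55, 0.221, 1.138, -0.21], TCP at [0.203, -0.618, 0.242] pointing down, gripper open.
Joint ranges: [-2.88, 2.88], [-0.31, 2.03], [-1.54, 1.56], [0.2, 2.42], [-1.41, 4.55], [0.19, 2.02], [-2.57, 2.57]. Speed limits (rad/s): [2.57, 2.57, 3.14, 3.14, 3.14, 3.14, 3.14].

INTERFACE

Orientations are given as a unit quaternion [w, x, y, z].
In Python, from cell import bot, vision, order gives the robot as it stands.
- The arm moves only by the tool apply_moves, never from a script. Its argument "commands" is a list of rows, each a list of 5 numbers: the finger opening in cm, from 0 to 8.54, then the shift along the tool's x, y, z in cm, then the turn about the tool's y in rad. A call has 1 to 5 rows; each row shifts and turns the commanded pose from where the row before left it, along the tool's axes as they then stand; what a row does not reach is not made up. A row lasts 1/10 s, in which the tool goes at most 50 mm and 8.59 degrees, less where a joint would pass 70% of its speed; a pose out of reach is approached as far as the arm can. A call with a gripper value outside its range is refused whole. The fingers move at their own pace and stop on an object; the grip force is fixed at half the most. Time passes only in rows, so rows that do not move let the fingers close. It gives the time, the measured TCP pose, the force and the opening at its end, in the units of the state.
- bot.read_state(): the state, without advancing time (a new reading comes with each control period).
- vision.read_camera(name): name is "side" or "top" or "wrist"; returns the picture (400x640x3 uint8, blue, green, red); there is no depth.
- vision.camera_params(name): a dict with "intrinsics" (3x3 intrinsics, pixels), "cam_to_world" (4x4, takes a point from camera to world coordinates); the wrist camera has in their place "tool_from_camera" (4x4, takes a point from camera to tool coordinates, whose origin is the TCP and whose axes are the tool frame's). Camera axes: x right, y up, looking along -z (the intrinsics and any distortion apply to the point x, -y, -z); pixel columns grow to the right and rows downward; lengths in m; the calibration is good to about 2 mm. A picture is of the moment at which its call begins: read the wrist's pose just before it. camera_params takes no time and is no camera call.
- order.hand_in(): hands the job in, once; it reports no verdict.
The state is a dict: "t": time; "joint_positions": joint angles; "joint_velocities": joint speeds; "joint_torque": joint torques, N m; "position": TCP position; "orientation": TCP orientation; "ft_force": force on the tool from outside, world axes, zero at the start; "wrist_torque": the same for the moment, N m; "finger_gap": finger opening in m.
Only numpy, scipy, OpenCV 4.12 (cv2) and the standard library are available. Lean on these libraries where they do the work, as an engineer would, in place of code of your own. Each camera call takes 0.05 s, during which the arm holds its last target.

TASK

Show your helper what to pack away and where: press the black button latch on the front of the red tool case so that its lid springs fully open, then point at the chrome bottom bracket tool standing on the stool, and after that at the empty round pocket in the case where it belongs. Each time hold your fingertips a couple of centimetres straight above the middle of it for about two seconds. Do not touch the bracket tool or its foam pocket, lift nothing, and leave all the other things where they lie.

Things in the scene. Friction and masses are not known exactly. Their poses are not given: they have to be found in the camera images.
- case: Red plastic tool case, fixed on the stool: 190 mm deep (x, front to hinge), 300 mm wide (y), 67 mm high when shut (tray 45 mm, lid 22 mm). Origin: centre of its underside.
- latch_pad (a point): Centre of the upper face of the black press-button paddle on the front of the red case, 43 mm above the stool. The face is level, 36 mm (point x, towards the lid's hinge) by 48 mm (y, along the front edge). The case wall is 35 mm behind this point, a hook 15 mm higher than the paddle 24 mm behind it. Pushed straight down: lid let go at about 5 mm and 2.5 N, stop at 8 mm; springs back.
- case_latch (a joint): Turn of the paddle in rad: 0 at rest, about 0.17 lets the lid go, 0.32 at its stop.
- case_lid (a joint): Angle of the case's lid in rad: 0 shut and latched, 1.85 fully open. Let go by the latch, a sprung hinge at the case's rear swings it up and back by itself in about 1.3 s if nothing is in its way, and it stays open. 190 mm from hinge to front edge, low black handle on top; open, it stands 185 mm above the case's rear edge, leaning back.
- lid_edge (a point): Middle of the lid's front edge, half-way up its 22 mm rim; it rises with the lid.
- empty_pocket (a point): Centre of the mouth of the one empty pocket in the case: a round hole 54 mm wide, 18 mm deep, with a bright yellow floor, in black foam, 34 mm above the stool and 115 mm in front of the lid's hinge; the case's rim is 11 mm higher. Hidden until the lid opens. Which of three places along the case it takes varies; the two filled ones (tools 16 mm proud of the foam) are centred 97 mm or more away. z up.
- foam_bb: The black foam insert, 178 x 95 x 30 mm, that holds the empty pocket; fixed in the case. Origin: centre of its underside.
- bb_tool_top (a point): Centre of the top of the chrome bottom bracket tool: a bright socket 44 mm across with 16 notches round its lower edge and a 25 mm hexagon on top with a dark square drive hole; 36 mm high, it stands loose on the stool. z up.
- bb_tool: The same chrome bottom bracket tool; origin at the centre of its underside.
- drift: Brass stepped bearing drift, 42 mm across, 46 mm high, loose on the stool, to be left alone. Origin: centre of its underside.
- tape: Roll of black tape lying flat, 70 mm across, 24 mm high; leave alone. Origin: centre of its underside.
- grease: Grey jar of grease with a white cap, 62 mm across, 55 mm high; leave alone. Origin: centre of its underside.
- saucer: White ceramic saucer, 140 mm across, 18 mm high, with four bolts in it; leave alone. Origin: centre of its underside.
- lever_a: Steel tire lever lying flat, 135 x 19 x 7 mm; leave alone. Origin: under the middle of its bar, x along it.
- lever_b: The second, same steel tire lever; leave alone.
There are look-alikes about, which are no part of the job. Of the things like the bb_tool, leave any that is orange; of the rest the larger one is meant.

How it is judged:
By the outcome, as a careful person would: the job done as asked, in the order asked, and still so for the second after the job is handed in, with the robot touching nothing.
It also fails if it takes over 58 s, if anything falls off the work surface, if the arm or the gripper's body presses on something with over 40 N, if the wrist force passes 120 N, or if a joint passes its speed limit or range.

## Working session

There is one attempt and no reset: what is moved stays moved. The work goes in short steps, Python scripts to look and compute and a tool call to move; the robot and the scene stay as the last step left them, time stands still between calls to the robot, and variables do not carry over. Pictures are saved under pics/ and viewed, and the job is handed in when it is done.

Besides the shell and the picture viewer there is one more tool, called after "Emit:" in YAML: its name, and indented under it one key for each argument. apply_moves: Moves the arm, as the interface text tells. Its arguments: {"type":"object","properties":{"commands":{"type":"array","items":{"type":"array","items":{"type":"number"}}}},"required":["commands"]}

```bash
ls; mkdir -p pics
python3 - <<'E'
from cell import bot, vision, order
import cv2,json
s=bot.read_state()
print(s['t'],s['position'],s['orientation'],s['ft_force'],s['finger_gap'])
for n in ['top','side','wrist']:
    p=vision.camera_params(n); print(n,p)
    cv2.imwrite(f'pics/{n}0.png',vision.read_camera(n))
E
```

```text
pics
0.0 [ 0.20221712 -0.61702708  0.2412645 ] [ 0.57302829 -0.57218412  0.41541929 -0.41433166] [ 0.57009673 -0.20273722 -0.54624127] 0.0855555094904885
top {'intrinsics': array([[384.4180274 ,   0.        , 321.27814533],
       [  0.        , 384.4180274 , 195.88877531],
       [  0.        ,   0.        ,   1.        ]]), 'cam_to_world': array([[-0.00694867,  0.99230671, -0.12360868,  0.39314611],
       [-0.99993221, -0.00805002, -0.00841276,  0.04177491],
       [-0.00934309,  0.12354184,  0.99229538,  1.10380186],
       [ 0.        ,  0.        ,  0.        ,  1.        ]])}
side {'intrinsics': array([[427.87527892,   0.        , 321.80787531],
       [  0.        , 427.87527892, 198.57793762],
       [  0.        ,   0.        ,   1.        ]]), 'cam_to_world': array([[ 0.96066735,  0.20680216, -0.18534053,  0.31250199],
       [-0.27762003,  0.73137744, -0.62290782, -0.65577704],
       [ 0.0067352 ,  0.64986145,  0.76002285,  0.92542049],
       [ 0.        ,  0.        ,  0.        ,  1.        ]])}
wrist {'intrinsics': array([[326.06823918,   0.        , 319.78703619],
       [  0.        , 326.06823918, 198.60935484],
       [  0.        ,   0.        ,   1.        ]]), 'tool_from_camera': array([[ 9.99999929e-01,  1.49840065e-04,  3.44436619e-04,
        -2.33709208e-04],
       [ 2.83422424e-04,  3.00763247e-01, -9.53698794e-01,
        -1.30932080e-01],
       [-2.46496165e-04,  9.53698824e-01,  3.00763184e-01,
         7.68606122e-02],
       [ 0.00000000e+00,  0.00000000e+00,  0.00000000e+00,
         1.00000000e+00]])}
```

View pics/top0.png

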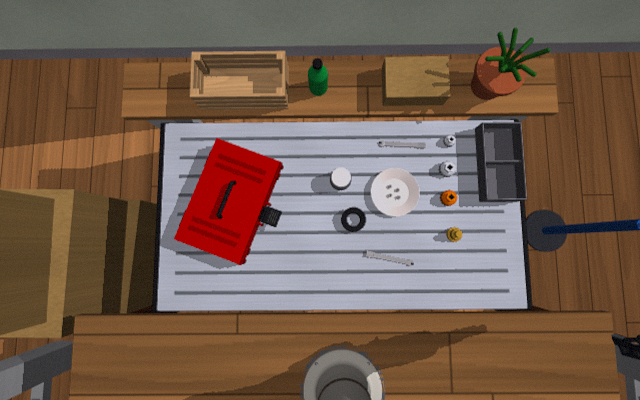

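View pics/side0.png

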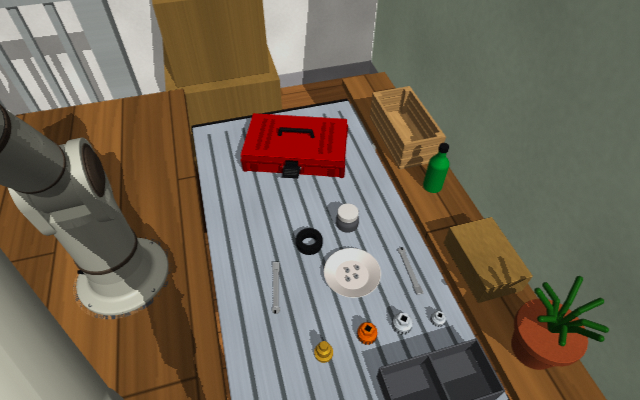

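View pics/wrist0.png

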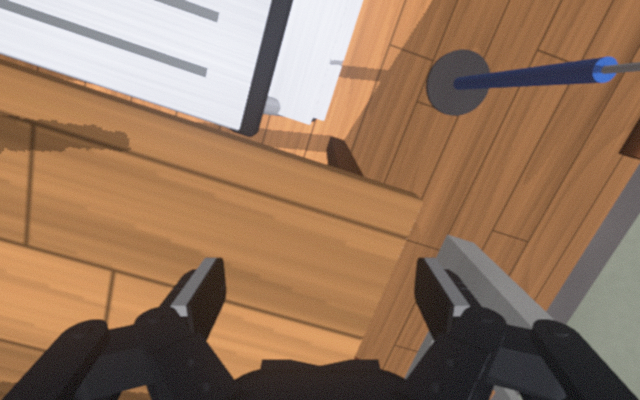

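```bash
cat > h.py <<'E'
import numpy as np, cv2
from cell import bot, vision, order
from scipy.spatial.transform import Rotation as R
def ray(n,u,v,T=None):
    p=vision.camera_params(n);K=p['intrinsics']
    M=p['cam_to_world'] if T is None else T
    d=np.array([(u-K[0,2])/K[0,0],-(v-K[1,2])/K[1,1],-1.])
    return M[:3,3],M[:3,:3]@d
def plane(n,u,v,z,T=None):
    o,d=ray(n,u,v,T);return o+d*(z-o[2])/d[2]
def tri(a,b):
    o1,d1=ray('top',*a);o2,d2=ray('side',*b)
    A=np.stack([d1,-d2],1);t=np.linalg.lstsq(A,o2-o1,rcond=None)[0]
    p,q=o1+d1*t[0],o2+d2*t[1];return (p+q)/2,np.linalg.norm(p-q)
def proj(n,P):
    p=vision.camera_params(n);M=p['cam_to_world'];c=M[:3,:3].T@(np.array(P)-M[:3,3]);K=p['intrinsics']
    return K[0,0]*c[0]/-c[2]+K[0,2],K[1,1]*c[1]/c[2]+K[1,2]
def wristT(s):
    q=s['orientation'];T=np.eye(4);T[:3,:3]=R.from_quat([q[1],q[2],q[3],q[0]]).as_matrix();T[:3,3]=s['position']
    return T@vision.camera_params('wrist')['tool_from_camera']
def shift(s,P,pr=True):
    q=s['orientation'];M=R.from_quat([q[1],q[2],q[3],q[0]]).as_matrix()
    return M.T@(np.array(P)-s['position'])*100
E
python3 - <<'E'
import cv2
t=cv2.imread('pics/top0.png');s=cv2.imread('pics/side0.png')
def c(im,y0,y1,x0,x1,k,n): cv2.imwrite('pics/'+n,cv2.resize(im[y0:y1,x0:x1],None,fx=k,fy=k,interpolation=cv2.INTER_CUBIC))
c(t,130,275,165,295,4,'a1.png'); c(t,120,250,400,520,4,'a2.png')
c(s,105,185,230,360,6,'a3.png'); c(s,290,380,300,460,5,'a4.png')
E
```

```text
(no output)
```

View pics/a1.png

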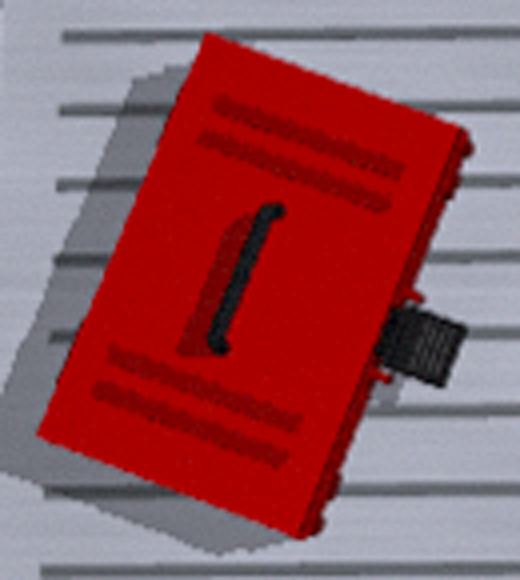

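View pics/a2.png

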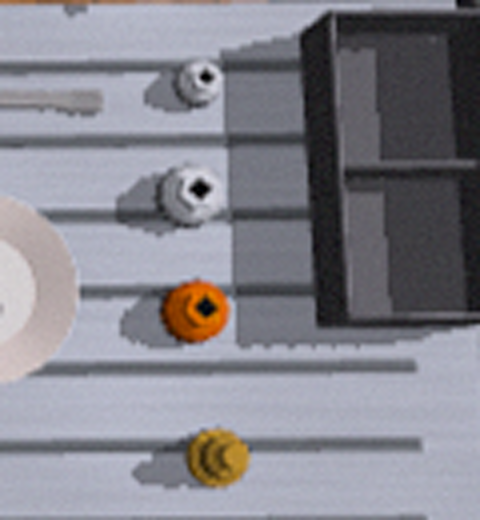

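View pics/a3.png

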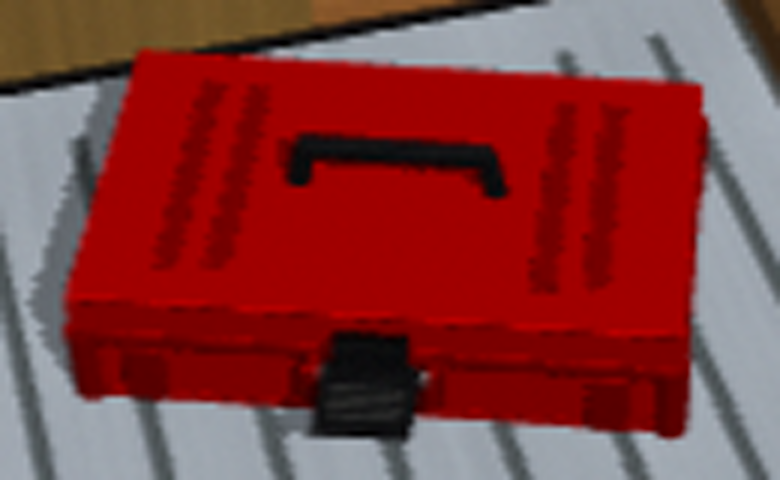

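View pics/a4.png

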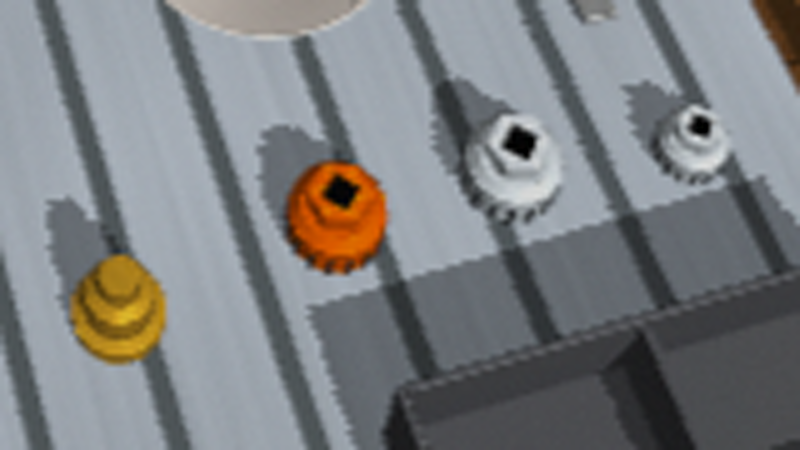

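Run:
```python
from h import *
T=lambda x,y:(165+(x+.5)/4-.5,130+(y+.5)/4-.5)
S=lambda x,y:(230+(x+.5)/6-.5,105+(y+.5)/6-.5)
C={}
for n,a,b in [('hingeL',(38,436),(140,50)),('hingeR',(205,33),(703,87)),('frontL',(300,538),(68,302)),('frontR',(470,130),(687,335))]:
    C[n]=tri(T(*a),S(*b)); print(n,C[n])
    print('  z67 top',plane('top',*T(*a),.067)[:2],'side',plane('side',*S(*b),.067)[:2])
t=(449.6,166.9);s=(403.4,318.)
print('bb',tri(t,s),plane('top',*t,.036),plane('side',*s,.036))
print('bb small',tri((400+205.5/4-.5,120+76.5/4-.5),(300+700.5/5-.5,290+126.5/5-.5)))
for z in (0.043,):
  for p in [(465,322),(443,388)]: print('pad front top',plane('top',*T(*p),z))
  for p in [(315,437),(408,440),(418,375),(325,370)]: print('pad side',plane('side',*S(*p),z))
```

```text
hingeL (array([0.40977604, 0.44534544, 0.07189657]), np.float64(0.0004200169116416055))
  z67 top [0.40964536 0.44728559] side [0.41054333 0.45163224]
hingeR (array([0.6877781 , 0.34217212, 0.06679536]), np.float64(0.001331069878834528))
  z67 top [0.68703918 0.34218291] side [0.68839231 0.34199361]
frontL (array([0.3420257 , 0.26888209, 0.06879652]), np.float64(0.0021742446060231263))
  z67 top [0.34085224 0.26940181] side [0.34316598 0.27062841]
frontR (array([0.61609296, 0.15585789, 0.07998346]), np.float64(0.004225704257751031))
  z67 top [0.61676232 0.15761548] side [0.62297839 0.16835648]
bb (array([ 0.60541476, -0.3105411 ,  0.03831519]), np.float64(0.0007203974690880224)) [ 0.60551419 -0.31121417  0.036     ] [ 0.60655294 -0.30966835  0.036     ]
bb small (array([ 0.69001138, -0.3216954 ,  0.02774626]), np.float64(0.00101179763245313))
pad front top [0.48644611 0.16299878 0.043     ]
pad front top [0.44093596 0.17789917 0.043     ]
pad side [0.44135521 0.17376632 0.043     ]
pad side [0.48309481 0.15997229 0.043     ]
pad side [0.49815881 0.20043255 0.043     ]
pad side [0.45576556 0.21590104 0.043     ]
```

Run:
```python
from h import *
s=bot.read_state();q=s['orientation'];M=R.from_quat([q[1],q[2],q[3],q[0]]).as_matrix()
print(M.round(3)); print([np.degrees(np.arctan2(M[1,i],M[0,i])) for i in (0,2)])
print(shift(s,[.42,-.2,.2413]),shift(s,[.466,.178,.16]), s['t'])
```

```text
[[ 0.312 -0.     0.95 ]
 [-0.95   0.001  0.312]
 [-0.001 -1.     0.   ]]
[np.float64(-71.84640314299189), np.float64(18.153592415273952)]
[-32.85878826   0.07033299  33.68594359] [-67.33198399   8.25231824  49.83372342] 0.15
```

Emit:
apply_moves:
  commands:
    - [0, -3, 0, 3.1, 0]
    - [0, -3.3, 0, 3.4, 0]
    - [0, -3.3, 0, 3.4, 0]
    - [0, -3.3, 0, 3.4, 0]
    - [0, -3.3, 0, 3.4, 0]

```text
t: 0.65
position: [0.3112, -0.4098, 0.2421]
orientation: [-0.573, 0.573, -0.415, 0.415]
ft_force: [1.1, 0.4, -0.1]
finger_gap: 0.0123
```

Emit:
apply_moves:
  commands:
    - [0, -3.3, 0, 3.4, 0]
    - [0, -3.3, 0, 3.4, 0]
    - [0, -3.3, 0, 3.4, 0]
    - [0, -3.3, 0, 3.4, 0]
    - [0, -3.3, 0, 3.0, 0]

```text
t: 1.15
position: [0.4178, -0.2012, 0.2425]
orientation: [0.573, -0.573, 0.415, -0.415]
ft_force: [0.3, 0.3, 0.4]
finger_gap: -0.0004
```

Emit:
apply_moves:
  commands:
    - [0, 0, 0, 0, 0.137]
    - [0, 0, 0, 0, 0.137]
    - [0, 0, 0, 0, 0.137]
    - [0, 0, 0, 0, 0.137]
    - [0, 0, 0, 0, 0.137]

```text
t: 1.65
position: [0.4169, -0.203, 0.2422]
orientation: [0.398, -0.399, 0.584, -0.584]
ft_force: [0.7, -1.3, -0.2]
finger_gap: -0.0002
```

```bash
cat > st.py <<'E'
from h import *
import sys
s=bot.read_state();q=s['orientation'];M=R.from_quat([q[1],q[2],q[3],q[0]]).as_matrix()
print(s['t'],s['position'].round(4),'yaw z',np.degrees(np.arctan2(M[1,2],M[0,2])).round(1),s['ft_force'].round(2),round(s['finger_gap'],4),M[:,1].round(3),s['joint_positions'].round(2))
a=[float(x) for x in sys.argv[1:]]
for i in range(0,len(a),3): print(shift(s,a[i:i+3]).round(2))
E
python3 st.py .466 .178 .16
```

```text
1.65 [ 0.4169 -0.203   0.2422] yaw z -21.4 [ 0.72 -1.29 -0.24] -0.0002 [-0.  0. -1.] [ 0.95  0.18 -0.6   2.    0.12  1.   -1.66]
[-37.26   8.22  -9.33]
```

Emit:
apply_moves:
  commands:
    - [0, -4.5, 0.5, -1.1, 0]
    - [0, -4.5, 0.5, -1.1, 0]
    - [0, -4.5, 0.5, -1.1, 0]
    - [0, -4.5, 0.5, -1.1, 0]
    - [0, -4.5, 0.5, -1.1, 0]

```text
t: 2.15
position: [0.4466, 0.0281, 0.2173]
orientation: [-0.4, 0.4, -0.583, 0.583]
ft_force: [1.0, 0.6, 0.4]
finger_gap: -0.0
```

Emit:
apply_moves:
  commands:
    - [0, -4.5, 0.5, -1.1, 0]
    - [0, -4.5, 0.5, -1.1, 0]
    - [0, -4.5, 0.5, -1.1, 0]
    - [0, -1, 0, -0.2, 0]
    - [0, 0, 0, 0, 0]

```text
t: 2.65
position: [0.4657, 0.1774, 0.2022]
orientation: [0.402, -0.401, 0.582, -0.582]
ft_force: [0.1, -0.0, 0.0]
finger_gap: 0.0002
```

```bash
python3 st.py .466 .178 .16
python3 - <<'E'
from h import *
for n in ('wrist','top'): cv2.imwrite(f'pics/{n}1.png',vision.read_camera(n))
E
```

```text
2.65 [0.4657 0.1774 0.2022] yaw z -20.8 [ 0.12 -0.01  0.  ] 0.0002 [-0.     0.001 -1.   ] [ 0.17  0.32 -0.68  1.96  0.24  0.95 -2.57]
[-0.06  4.22  0.01]
```

View pics/wrist1.png

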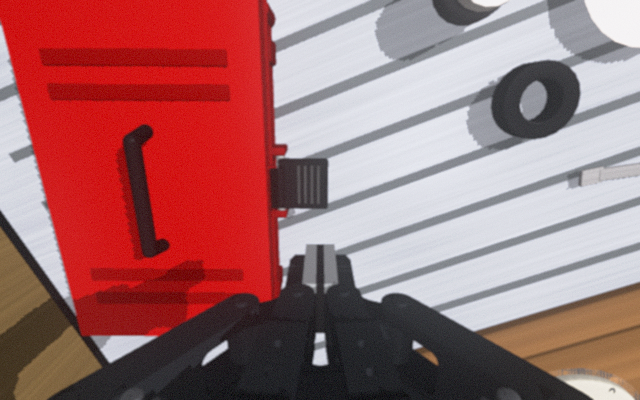

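View pics/top1.png

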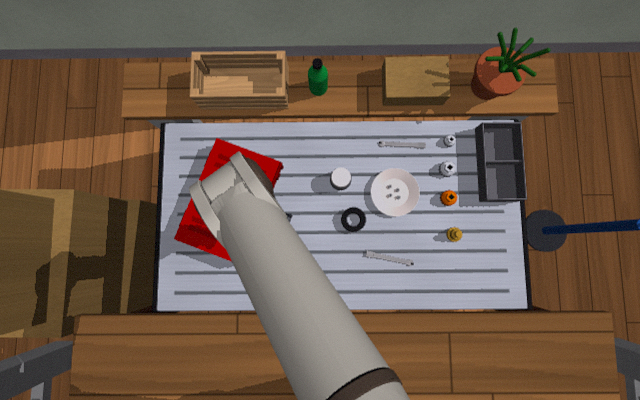

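Run:
```python
from h import *
s=bot.read_state();T=wristT(s);print(s['joint_positions'][6])
f=np.array([-.357,-.934]);w=np.array([.933,-.359])
for p in [(327,158),(327,208),(278,160),(278,207)]: print(plane('wrist',*p,.043,T)[:2].round(4))
print('lid edge',plane('wrist',266,10,.067,T)[:2],plane('wrist',272,295,.067,T)[:2])
```

```text
-2.5720089056742035
[0.4855 0.1593]
[0.4411 0.1761]
[0.4997 0.201 ]
[0.4586 0.2187]
lid edge [0.60669762 0.161177  ] [0.38657714 0.25279748]
```

Emit:
apply_moves:
  commands:
    - [0, 0, 1, 0, -0.12]
    - [0, 0, 4, 0, 0]
    - [0, 0, 4, 0, 0]
    - [0, 0, 3, 0, 0]
    - [0, 0, 0, 0, 0]

```text
t: 3.25
position: [0.4634, 0.1707, 0.079]
orientation: [0.43, -0.436, 0.559, -0.558]
ft_force: [-0.9, 0.1, 1.3]
finger_gap: 0.0001
```

```bash
python3 st.py .468 .1795 .060
```

```text
3.25 [0.4634 0.1707 0.079 ] yaw z -14.4 [-0.89  0.13  1.3 ] 0.0001 [-0.007 -0.004 -1.   ] [ 0.01  0.49 -0.51  2.05  0.36  0.7  -2.55]
[-0.98  1.89  0.24]
```

Emit:
apply_moves:
  commands:
    - [0, 0, -4, 0, -0.14]
    - [0, 0, -4, 0, -0.149]
    - [0, 0, 0, 0, -0.149]
    - [0, 0, 0, 0, -0.149]
    - [0, 0, 0, 0, -0.149]

```text
t: 3.75
position: [0.4676, 0.1729, 0.1648]
orientation: [0.607, -0.606, 0.362, -0.365]
ft_force: [-0.4, 0.6, -0.5]
finger_gap: -0.0002
```

Emit:
apply_moves:
  commands:
    - [0, 0, 0, 0, -0.149]
    - [0, 0, 0, 0, -0.149]
    - [0, 0, 0, 0, -0.149]
    - [0, 0, 0, 0, -0.149]
    - [0, 0, 0, 0, -0.149]

```text
t: 4.25
position: [0.4674, 0.1728, 0.1643]
orientation: [-0.697, 0.698, -0.117, 0.119]
ft_force: [-0.1, 0.4, 0.4]
finger_gap: -0.0
```

Emit:
apply_moves:
  commands:
    - [0, 0, 0, 0, -0.149]
    - [0, 0, 0, 0, -0.149]
    - [0, 0, 0, 0, -0.149]
    - [0, 0, 0, 0, -0.149]
    - [0, 0, 0, 0, -0.149]

```text
t: 4.75
position: [0.4675, 0.1725, 0.1643]
orientation: [-0.692, 0.693, 0.145, -0.143]
ft_force: [-0.1, 0.0, 0.3]
finger_gap: 0.0004
```

Emit:
apply_moves:
  commands:
    - [0, 0, 0, 0, -0.149]
    - [0, 0, 0, 0, -0.149]
    - [0, 0, 0, 0, -0.149]
    - [0, 0, 0, 0, -0.149]
    - [0, 0, 0, 0, -0.149]

```text
t: 5.25
position: [0.4677, 0.1723, 0.1643]
orientation: [-0.591, 0.594, 0.386, -0.385]
ft_force: [-0.4, -0.0, 0.3]
finger_gap: -0.0001
```

```bash
python3 st.py .4675 .179 .060
```

```text
5.25 [0.4677 0.1723 0.1643] yaw z 156.2 [-0.43 -0.02  0.33] -0.0001 [ 0.003 -0.002 -1.   ] [ 0.55  0.65 -1.26  1.98  0.72  1.06  0.12]
[ 0.61 10.42  0.32]
```

Emit:
apply_moves:
  commands:
    - [0, 0.6, 2, 0.3, -0.05]
    - [0, 0, 4, 0, 0]
    - [0, 0, 3, 0, 0]
    - [0, 0, 0.8, 0, 0]
    - [0, 0, 0, 0, 0]

```text
t: 5.75
position: [0.4665, 0.1799, 0.0649]
orientation: [-0.583, 0.584, 0.399, -0.399]
ft_force: [-0.3, -0.0, -0.2]
finger_gap: 0.0003
```

```bash
python3 st.py .4675 .179 .060;python3 - <<'E'
from h import *
for n in ('wrist','side'): cv2.imwrite(f'pics/{n}2.png',vision.read_camera(n))
E
```

```text
5.75 [0.4665 0.1799 0.0649] yaw z 158.8 [-0.28 -0.01 -0.18] 0.0003 [ 0.    -0.001 -1.   ] [ 0.41  0.78 -1.09  2.03  0.9   0.92  0.02]
[-0.04  0.49 -0.12]
```

View pics/wrist2.png

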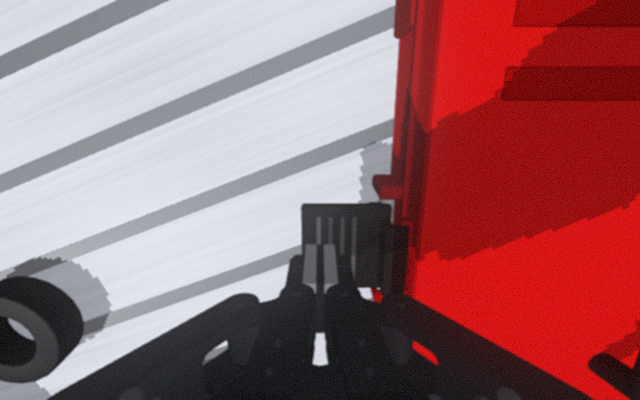

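View pics/side2.png

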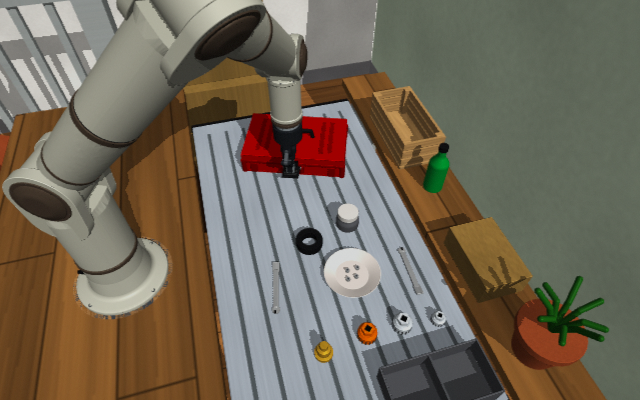

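Emit:
apply_moves:
  commands:
    - [0, 0.3, 0.5, 0, 0]
    - [0, 0, 0.4, 0, 0]
    - [0, 0, 0.3, 0, 0]
    - [0, 0, 0, 0, 0]

```text
t: 6.25
position: [0.4674, 0.1838, 0.0523]
orientation: [-0.583, 0.583, 0.4, -0.4]
ft_force: [1.7, -1.2, 0.8]
finger_gap: -0.0003
```

Emit:
apply_moves:
  commands:
    - [0, 0, 0.3, 0, 0]
    - [0, 0, 0.2, 0, 0]
    - [0, 0, 0, 0, 0]

```text
t: 6.55
position: [0.4671, 0.1833, 0.0471]
orientation: [-0.583, 0.584, 0.399, -0.4]
ft_force: [0.6, -4.7, 4.9]
finger_gap: -0.0002
```

```bash
python3 st.py;python3 - <<'E'
from h import *
for n in ('wrist','side'): cv2.imwrite(f'pics/{n}3.png',vision.read_camera(n))
E
```

```text
6.55 [0.4671 0.1833 0.0471] yaw z 158.9 [ 0.57 -4.65  4.91] -0.0002 [-0.    -0.001 -1.   ] [ 0.38  0.8  -1.06  2.03  0.93  0.89 -0.  ]
```

View pics/wrist3.png

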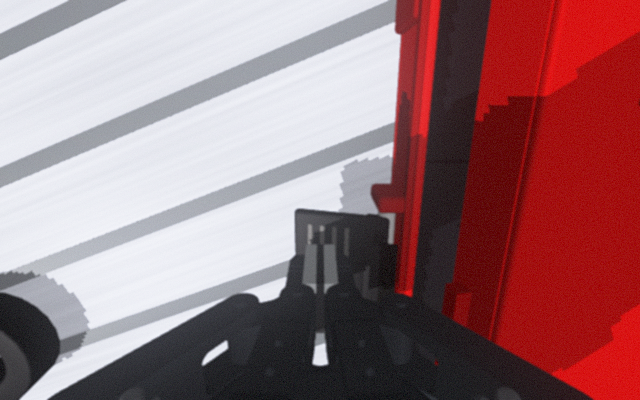

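Emit:
apply_moves:
  commands:
    - [0, 0, -2, 0, 0]
    - [0, -3, -2, 0, 0]
    - [0, -4, -3, 0, 0]
    - [0, -4, -3, 0, 0]
    - [0, -4, -2, 0, 0]

```text
t: 7.15
position: [0.4126, 0.044, 0.1685]
orientation: [0.583, -0.583, -0.401, 0.4]
ft_force: [1.1, -1.3, 0.8]
finger_gap: 0.0002
```

```bash
python3 st.py .605 -.311 .12
```

```text
7.15 [0.4126 0.044  0.1685] yaw z 159.0 [ 1.07 -1.34  0.8 ] 0.0002 [ 0.001  0.001 -1.   ] [ 1.    0.55 -1.42  2.16  0.66  1.    0.4 ]
[-26.25   4.84 -30.69]
```

Emit:
apply_moves:
  commands:
    - [0, 0, 0, 0, 0.145]
    - [0, 0, 0, 0, 0.145]
    - [0, 0, 0, 0, 0.145]
    - [0, 0, 0, 0, 0.145]
    - [0, 0, 0, 0, 0.145]

```text
t: 7.65
position: [0.4128, 0.0445, 0.1673]
orientation: [0.688, -0.687, -0.165, 0.165]
ft_force: [-0.4, 0.4, -0.1]
finger_gap: 0.0002
```

Emit:
apply_moves:
  commands:
    - [0, 0, 0, 0, 0.145]
    - [0, 0, 0, 0, 0.145]
    - [0, 0, 0, 0, 0.145]
    - [0, 0, 0, 0, 0.145]
    - [0, 0, 0, 0, 0.145]

```text
t: 8.15
position: [0.4128, 0.0447, 0.1672]
orientation: [0.702, -0.701, 0.089, -0.089]
ft_force: [-0.6, -0.6, 0.3]
finger_gap: 0.0002
```

```bash
python3 st.py .605 -.311 .12;python3 - <<'E'
from h import *
for n in ('top','side'): cv2.imwrite(f'pics/{n}4.png',vision.read_camera(n))
E
```

```text
8.15 [0.4128 0.0447 0.1672] yaw z 75.5 [-0.58 -0.65  0.28] 0.0002 [ 0.     0.001 -1.   ] [ 0.78  0.32 -1.08  2.17  0.37  0.86 -0.77]
[ 27.51   4.7  -29.64]
```

View pics/top4.png

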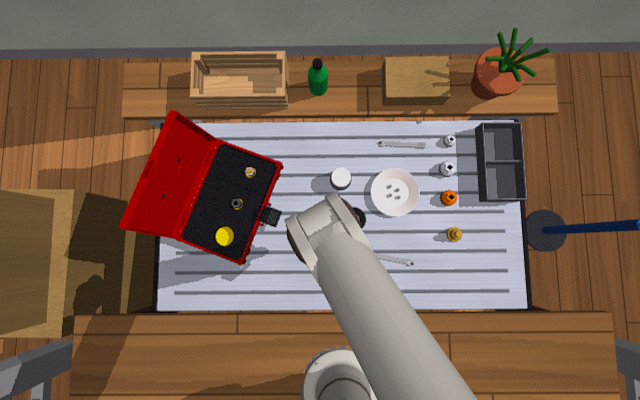

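View pics/side4.png

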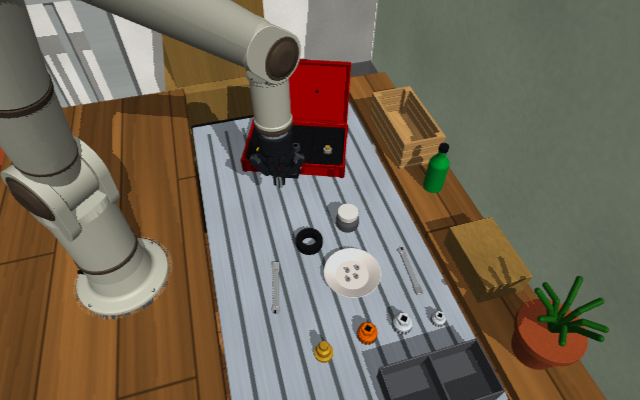

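Emit:
apply_moves:
  commands:
    - [0, 2.5, 0, -2.8, 0]
    - [0, 3.1, 0, -3.4, 0]
    - [0, 3.1, 0, -3.4, 0]
    - [0, 3.1, 0, -3.4, 0]
    - [0, 3.1, 0, -3.4, 0]

```text
t: 8.75
position: [0.5178, -0.1529, 0.167]
orientation: [0.702, -0.702, 0.086, -0.086]
ft_force: [0.6, 1.8, 0.2]
finger_gap: -0.0001
```

Emit:
apply_moves:
  commands:
    - [0, 3.1, 0, -3.4, 0]
    - [0, 3.1, 0, -3.4, 0]
    - [0, 3.1, 0, -3.4, 0]
    - [0, 3.1, 0, -3.2, 0]
    - [0, 0, 0, 0, 0]

```text
t: 9.25
position: [0.6053, -0.3193, 0.1656]
orientation: [-0.701, 0.702, -0.089, 0.09]
ft_force: [-0.6, -0.7, -0.9]
finger_gap: 0.0003
```

```bash
python3 st.py .605 -.311 .067;python3 - <<'E'
from h import *
s=bot.read_state();T=wristT(s)
im=vision.read_camera('wrist');cv2.imwrite('pics/wrist5.png',im)
P=T[:3,:3].T@(np.array([.6055,-.311,.036])-T[:3,3]);K=vision.camera_params('wrist')['intrinsics']
print(K[0,0]*P[0]/-P[2]+K[0,2],K[1,1]*P[1]/P[2]+K[1,2])
E
```

```text
9.25 [ 0.6053 -0.3193  0.1656] yaw z 75.5 [-0.57 -0.68 -0.85] 0.0003 [ 0.001 -0.001 -1.   ] [ 0.98  0.75 -0.83  1.51  0.59  1.14 -0.22]
[-0.25  9.86  0.81]
317.51853221503353 183.28198390788245
```

View pics/wrist5.png

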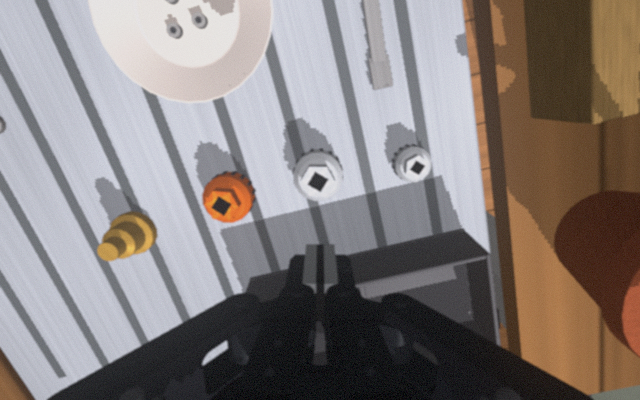

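Run:
```python
from h import *
s=bot.read_state();T=wristT(s)
im=cv2.imread('pics/wrist5.png')
m=(im.max(2)<45).astype(np.uint8)[150:212,290:345]
n,l,st,c=cv2.connectedComponentsWithStats(m);print(st,c)
for u,v in [(318.5,180.5)]: print(plane('wrist',u,v,.036,T))
```

```text
[[   0    0   55   62 3410]] [[27.  30.5]]
[ 0.60599762 -0.30447174  0.036     ]
```

```bash
python3 - <<'E'
from h import *
im0=None
for i in range(2):
    s=bot.read_state();T=wristT(s);im=vision.read_camera('wrist')
    g=cv2.cvtColor(im,cv2.COLOR_BGR2GRAY)
    m=(g<70).astype(np.uint8)[150:212,290:345]
    n,l,st,c=cv2.connectedComponentsWithStats(m)
    print(s['position'].round(4),s['joint_velocities'].max())
    for k in range(1,n):
        if st[k,4]>20: u,v=c[k]+[290,150];print(st[k],u,v,plane('wrist',u,v,.036,T))
# refine in fixed views
for nm,(x,y) in (('top',(450,167)),('side',(403,318))):
    g=cv2.cvtColor(cv2.imread(f'pics/{nm}0.png'),cv2.COLOR_BGR2GRAY)[y-6:y+7,x-6:x+7].astype(float)
    w=np.clip(120-g,0,None); yy,xx=np.mgrid[y-6:y+7,x-6:x+7]
    l=cv2.connectedComponents((w>0).astype(np.uint8))[1]; w=w*(l==l[6,6])
    u,v=(w*xx).sum()/w.sum(),(w*yy).sum()/w.sum();print(nm,u,v,plane(nm,u,v,.036))
E
python3 st.py .606 -.3095 .067
```

```text
[ 0.6046 -0.3152  0.1657] 0.08298609996056101
[ 22  29  17  16 149] 319.8255033557047 186.39597315436242 [ 0.60581114 -0.30961541  0.036     ]
[ 0.6044 -0.3122  0.166 ] 0.050533705852862335
[ 24  32  16  16 148] 321.18918918918916 189.65540540540542 [ 0.60589815 -0.30954435  0.036     ]
top 449.53389185072353 166.80578827113482 [ 0.6057857  -0.31104151  0.036     ]
side 403.60515944106055 318.0530275886779 [ 0.60694026 -0.30990848  0.036     ]
9.4 [ 0.6043 -0.3105  0.1664] yaw z 76.0 [-0.45  0.79 -0.48] 0.0002 [-0.001  0.002 -1.   ] [ 0.98  0.75 -0.83  1.52  0.58  1.14 -0.22]
[0.15 9.94 0.12]
```

Emit:
apply_moves:
  commands:
    - [0, 0.1, 3, 0.1, 0]
    - [0, 0, 3, 0, 0]
    - [0, 0, 2, 0, 0]
    - [0, 0, 1.2, 0, 0]
    - [0, 0, 0, 0, 0]

```text
t: 9.9
position: [0.6046, -0.3099, 0.0737]
orientation: [0.702, -0.701, 0.088, -0.086]
ft_force: [1.1, 0.6, 0.9]
finger_gap: 0.0002
```

```bash
python3 st.py .606 -.310 .068
```

```text
9.9 [ 0.6046 -0.3099  0.0737] yaw z 75.9 [1.08 0.63 0.85] 0.0002 [-0.003  0.002 -1.   ] [ 0.94  0.85 -0.77  1.57  0.66  1.   -0.28]
[0.14 0.57 0.02]
```

Emit:
apply_moves:
  commands:
    - [0, 0.1, 0.5, 0, 0]
    - [0, 0, 0, 0, 0]
    - [0, 0, 0, 0, 0]
    - [0, 0, 0, 0, 0]

```text
t: 10.3
position: [0.6072, -0.3117, 0.0712]
orientation: [-0.701, 0.702, -0.087, 0.088]
ft_force: [0.1, -0.1, -0.8]
finger_gap: -0.0001
```

```bash
python3 st.py .606 -.310 .068
python3 - <<'E'
from h import *
im=vision.read_camera('side');cv2.imwrite('pics/side6.png',cv2.resize(im[230:400,280:480],None,fx=3,fy=3))
E
```

```text
10.3 [ 0.6072 -0.3117  0.0712] yaw z 75.8 [ 0.13 -0.1  -0.76] -0.0001 [ 0.001 -0.001 -1.   ] [ 0.93  0.85 -0.77  1.57  0.67  1.   -0.28]
[-0.15  0.32  0.13]
```

View pics/side6.png

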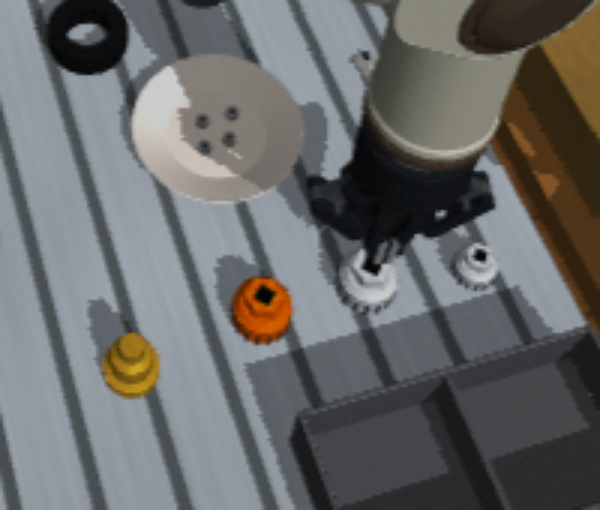

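Emit:
apply_moves:
  commands:
    - [0, 0, 0.3, 0, 0]
    - [0, 0, 0, 0, 0]
    - [0, 0, 0, 0, 0]
    - [0, 0, 0, 0, 0]
    - [0, 0, 0, 0, 0]

```text
t: 10.85
position: [0.6067, -0.3114, 0.0673]
orientation: [-0.702, 0.702, -0.087, 0.087]
ft_force: [-1.2, -0.5, 0.3]
finger_gap: -0.0001
```

Emit:
apply_moves:
  commands:
    - [0, 0, 0, 0, 0]
    - [0, 0, 0, 0, 0]
    - [0, 0, 0, 0, 0]
    - [0, 0, 0, 0, 0]
    - [0, 0, 0, 0, 0]

```text
t: 11.35
position: [0.6067, -0.3114, 0.0673]
orientation: [-0.702, 0.702, -0.087, 0.087]
ft_force: [0.1, 0.5, 0.2]
finger_gap: -0.0
```

Emit:
apply_moves:
  commands:
    - [0, 0, 0, 0, 0]
    - [0, 0, 0, 0, 0]
    - [0, 0, 0, 0, 0]
    - [0, 0, 0, 0, 0]
    - [0, 0, 0, 0, 0]

```text
t: 11.85
position: [0.6067, -0.3114, 0.0673]
orientation: [0.702, -0.702, 0.087, -0.087]
ft_force: [-0.0, 0.7, 0.6]
finger_gap: 0.0
```

Emit:
apply_moves:
  commands:
    - [0, 0, 0, 0, 0]
    - [0, 0, 0, 0, 0]
    - [0, 0, 0, 0, 0]
    - [0, 0, 0, 0, 0]
    - [0, 0, 0, 0, 0]

```text
t: 12.35
position: [0.6067, -0.3114, 0.0673]
orientation: [-0.702, 0.702, -0.087, 0.087]
ft_force: [-0.7, -0.0, 1.0]
finger_gap: 0.0004
```

Emit:
apply_moves:
  commands:
    - [0, 0, 0, 0, 0]
    - [0, 0, 0, 0, 0]
    - [0, 0, 0, 0, 0]
    - [0, 0, 0, 0, 0]
    - [0, 0, 0, 0, 0]

```text
t: 12.85
position: [0.6067, -0.3114, 0.0673]
orientation: [-0.702, 0.702, -0.087, 0.087]
ft_force: [-0.3, -0.0, -0.2]
finger_gap: 0.0001
```

```bash
python3 st.py
python3 - <<'E'
from h import *
im=cv2.imread('pics/top4.png'); h=cv2.cvtColor(im,cv2.COLOR_BGR2HSV)
m=cv2.inRange(h,(24,180,120),(34,255,255)); m[:, 260:]=0
n,l,st,c=cv2.connectedComponentsWithStats(m)
for k in range(1,n):
    if st[k,4]>20: print(st[k],c[k],plane('top',*c[k],.016),plane('top',*c[k],.034))
cv2.imwrite('pics/t4c.png',cv2.resize(im[110:270,115:290],None,fx=4,fy=4,interpolation=cv2.INTER_CUBIC)[:600])
E
```

```text
12.85 [ 0.6067 -0.3114  0.0673] yaw z 75.8 [-0.28 -0.01 -0.17] 0.0001 [ 0. -0. -1.] [ 0.93  0.86 -0.76  1.57  0.67  1.   -0.28]
[215 227  19  19 268] [224.12313433 235.8619403 ] [0.41720799 0.32595124 0.016     ] [0.41680984 0.32124894 0.034     ]
```

View pics/t4c.png

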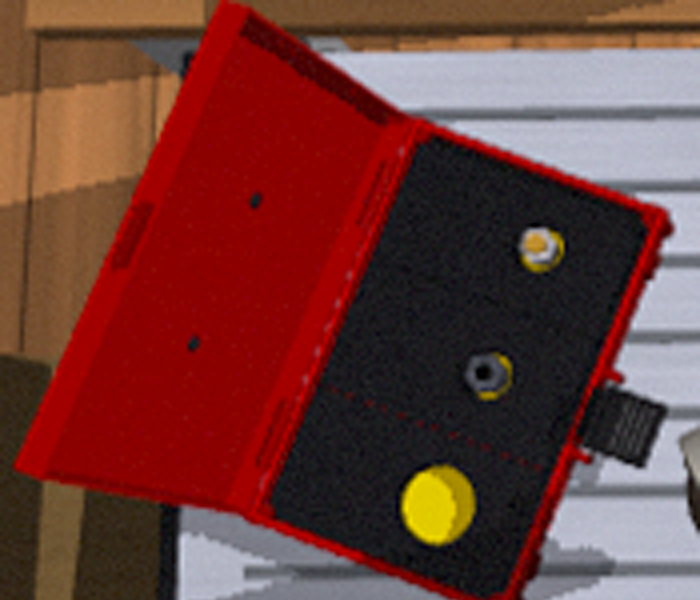

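Emit:
apply_moves:
  commands:
    - [0, 0, -3, 0, 0]
    - [0, 0, -4, 0, 0]
    - [0, 0, -4, 0, 0]
    - [0, 0, 0, 0, 0]

```text
t: 13.25
position: [0.6106, -0.312, 0.1843]
orientation: [-0.701, 0.703, -0.084, 0.091]
ft_force: [0.4, 0.4, 0.1]
finger_gap: -0.0002
```

```bash
python3 st.py .45 .1 .176
```

```text
13.25 [ 0.6106 -0.312   0.1843] yaw z 75.8 [0.41 0.42 0.07] -0.0002 [ 0.01  -0.004 -1.   ] [ 0.97  0.73 -0.84  1.5   0.58  1.16 -0.22]
[-25.69   0.5   36.  ]
```

Emit:
apply_moves:
  commands:
    - [0, -2.4, 0, 3.4, 0]
    - [0, -2.6, 0, 3.6, 0]
    - [0, -2.6, 0, 3.6, 0]
    - [0, -2.6, 0, 3.6, 0]
    - [0, -2.6, 0, 3.6, 0]

```text
t: 13.75
position: [0.5253, -0.106, 0.1772]
orientation: [-0.702, 0.702, -0.087, 0.088]
ft_force: [0.1, 0.2, 1.0]
finger_gap: -0.0002
```

Emit:
apply_moves:
  commands:
    - [0, -2.6, 0, 3.6, 0]
    - [0, -2.6, 0, 3.6, 0]
    - [0, -2.6, 0, 3.6, 0]
    - [0, -2.6, 0, 3.6, 0]
    - [0, -2.6, 0, 3.6, 0]

```text
t: 14.25
position: [0.4435, 0.1003, 0.1774]
orientation: [-0.702, 0.702, -0.087, 0.088]
ft_force: [1.0, 0.9, 0.6]
finger_gap: 0.0002
```

Emit:
apply_moves:
  commands:
    - [0, 0, 0, 0, -0.14]
    - [0, 0, 0, 0, -0.14]
    - [0, 0, 0, 0, -0.14]
    - [0, 0, 0, 0, -0.14]
    - [0, 0, 0, 0, -0.14]

```text
t: 14.75
position: [0.4444, 0.099, 0.1773]
orientation: [-0.688, 0.689, 0.161, -0.16]
ft_force: [-0.7, -0.8, 0.2]
finger_gap: -0.0001
```

Emit:
apply_moves:
  commands:
    - [0, 0, 0, 0, -0.14]
    - [0, 0, 0, 0, -0.14]
    - [0, 0, 0, 0, -0.14]
    - [0, 0, 0, 0, 0]

```text
t: 15.15
position: [0.4443, 0.099, 0.177]
orientation: [0.641, -0.64, -0.299, 0.299]
ft_force: [-0.6, 0.1, 0.9]
finger_gap: -0.0003
```

```bash
python3 st.py .417 .3225 .066
```

```text
15.15 [0.4443 0.099  0.177 ] yaw z 140.0 [-0.56  0.08  0.87] -0.0003 [-0.001  0.001 -1.   ] [ 0.77  0.54 -1.3   2.07  0.62  1.01  0.02]
[15.37 11.12 16.44]
```

Emit:
apply_moves:
  commands:
    - [0, 3, 0, 3.2, 0]
    - [0, 3.1, 0, 3.3, 0]
    - [0, 3.1, 0, 3.3, 0]
    - [0, 3.1, 0, 3.3, 0]
    - [0, 3.1, 0, 3.3, 0]

```text
t: 15.65
position: [0.4177, 0.3239, 0.1773]
orientation: [-0.641, 0.642, 0.297, -0.297]
ft_force: [1.8, 0.8, -0.1]
finger_gap: 0.0001
```

```bash
python3 - <<'E'
from h import *
for n in ('wrist','side','top'):
    cv2.imwrite(f'pics/{n}7.png',vision.read_camera(n))
E
python3 st.py .417 .3225 .066
```

```text
15.8 [0.4156 0.327  0.178 ] yaw z 140.2 [ 0.95 -0.68 -0.02] -0.0002 [ 0.     0.003 -1.   ] [ 0.17  0.62 -1.17  1.9   0.65  1.07 -0.4 ]
[-0.28 11.19 -0.41]
```

View pics/wrist7.png

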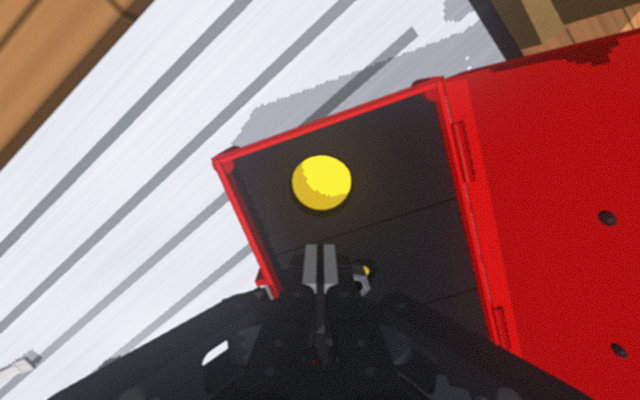

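View pics/side7.png

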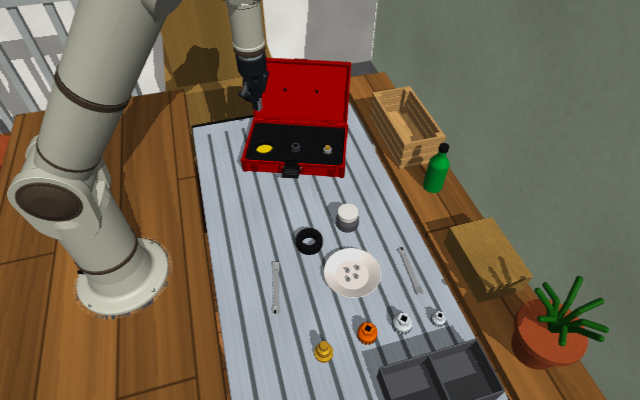

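```bash
cat > pk.py <<'E'
from h import *
s=bot.read_state();T=wristT(s);im=vision.read_camera('wrist');h=cv2.cvtColor(im,cv2.COLOR_BGR2HSV)
m=cv2.inRange(h,(22,120,50),(36,255,255));n,l,st,c=cv2.connectedComponentsWithStats(m)
k=1+np.argmax(st[1:,4]);print(st[k],c[k],plane('wrist',*c[k],.034,T),plane('wrist',*c[k],.016,T))
im=cv2.imread('pics/side7.png');h=cv2.cvtColor(im,cv2.COLOR_BGR2HSV)
m=cv2.inRange(h,(22,120,50),(36,255,255));m[200:]=0;m[:100]=0;n,l,st,c=cv2.connectedComponentsWithStats(m)
k=1+np.argmax(st[1:,4]);print(st[k],c[k],plane('side',*c[k],.034),plane('side',*c[k],.016))
E
python3 pk.py; python3 st.py .417 .3225 .066
```

```text
[ 290  159   61   56 2673] [319.90759446 186.20501309] [0.41432937 0.32876849 0.034     ] [0.41810827 0.32567642 0.016     ]
[256 144  17   9 113] [263.92920354 148.28318584] [0.41628757 0.31623156 0.034     ] [0.41838326 0.33585883 0.016     ]
15.85 [0.4168 0.3241 0.1774] yaw z 140.0 [-0.74 -1.15 -0.3 ] -0.0003 [ 0.  0. -1.] [ 0.17  0.62 -1.17  1.9   0.65  1.07 -0.4 ]
[-0.11 11.14 -0.12]
```

```bash
python3 pk.py; python3 st.py .417 .3245 .066
```

```text
[ 292  156   61   57 2720] [321.92683824 183.37830882] [0.41450409 0.32862452 0.034     ] [0.41821813 0.32567025 0.016     ]
[256 144  17   9 113] [263.92920354 148.28318584] [0.41628757 0.31623156 0.034     ] [0.41838326 0.33585883 0.016     ]
15.9 [0.4176 0.3222 0.177 ] yaw z 139.9 [ 0.58 -0.08 -0.48] 0.0001 [-0.    -0.001 -1.   ] [ 0.17  0.62 -1.16  1.9   0.65  1.07 -0.4 ]
[ 0.14 11.1   0.2 ]
```

Emit:
apply_moves:
  commands:
    - [0, 0, 3, 0.2, 0]
    - [0, 0, 3.5, 0, 0]
    - [0, 0, 3, 0, 0]
    - [0, 0, 1, 0, 0]
    - [0, 0, 0, 0, 0]

```text
t: 16.4
position: [0.4164, 0.3214, 0.0712]
orientation: [-0.641, 0.642, 0.297, -0.299]
ft_force: [0.2, 0.1, 0.5]
finger_gap: 0.0001
```

Emit:
apply_moves:
  commands:
    - [0, 0, 0, 0, 0]
    - [0, 0, 0, 0, 0]
    - [0, 0, 0, 0, 0]

```text
t: 16.7
position: [0.4173, 0.3241, 0.0736]
orientation: [0.641, -0.641, -0.299, 0.298]
ft_force: [0.8, 1.2, 0.4]
finger_gap: 0.0001
```

```bash
python3 st.py .417 .325 .066
python3 - <<'E'
from h import *
im=vision.read_camera('side');cv2.imwrite('pics/side8.png',cv2.resize(im[40:190,190:370],None,fx=4,fy=4))
cv2.imwrite('pics/wrist8.png',vision.read_camera('wrist'))
E
```

```text
16.7 [0.4173 0.3241 0.0736] yaw z 139.9 [0.79 1.17 0.39] 0.0001 [ 0.002  0.001 -1.   ] [ 0.06  0.75 -1.01  1.97  0.82  0.91 -0.52]
[0.05 0.76 0.08]
```

View pics/side8.png

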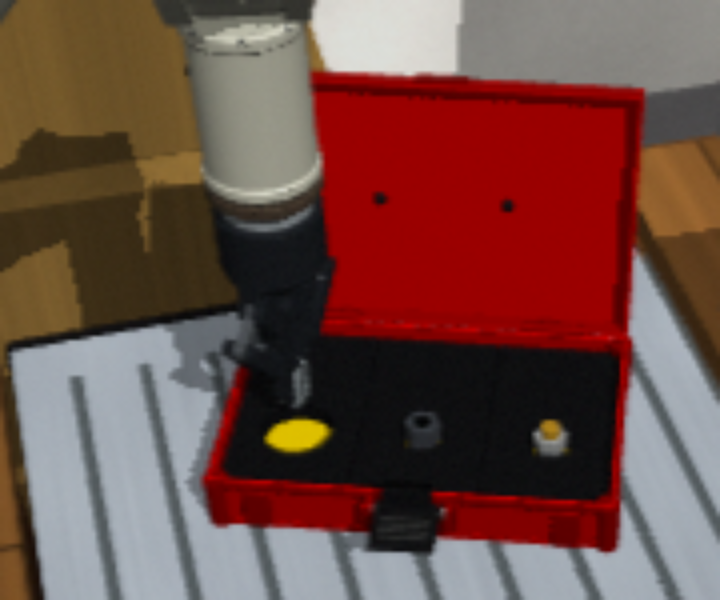

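View pics/wrist8.png

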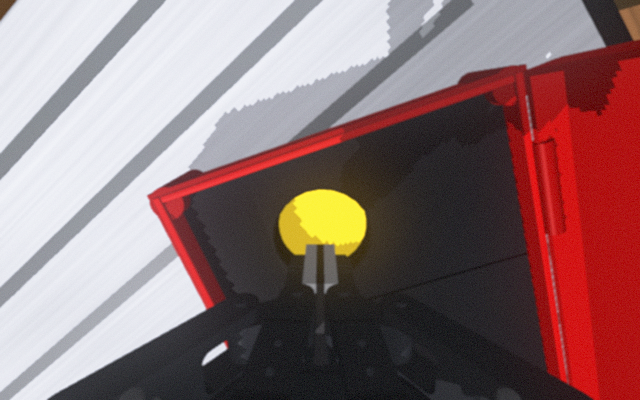

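Emit:
apply_moves:
  commands:
    - [0, 0, 0.6, 0, 0]
    - [0, 0, 0, 0, 0]
    - [0, 0, 0, 0, 0]
    - [0, 0, 0, 0, 0]
    - [0, 0, 0, 0, 0]

```text
t: 17.3
position: [0.4164, 0.3237, 0.0663]
orientation: [0.641, -0.641, -0.299, 0.299]
ft_force: [-0.4, 0.3, -0.3]
finger_gap: -0.0001
```

```bash
python3 st.py .417 .325 .066; python3 -c "
from h import *
print(proj('side',[.417,.325,.062]),proj('side',[.4173,.3241,.0626]))"
```

```text
17.3 [0.4164 0.3237 0.0663] yaw z 140.0 [-0.38  0.33 -0.29] -0.0001 [-0.  0. -1.] [ 0.05  0.76 -1.    1.97  0.83  0.9  -0.52]
[0.14 0.03 0.03]
(np.float64(262.7042210076099), np.float64(139.43634122961075)) (np.float64(262.8404656447602), np.float64(139.4607868314798))
```

Within about 2 mm of the target, so I hold here.

Emit:
apply_moves:
  commands:
    - [0, 0, 0, 0, 0]
    - [0, 0, 0, 0, 0]
    - [0, 0, 0, 0, 0]
    - [0, 0, 0, 0, 0]
    - [0, 0, 0, 0, 0]

```text
t: 17.8
position: [0.4164, 0.3236, 0.0663]
orientation: [-0.641, 0.641, 0.299, -0.299]
ft_force: [1.2, 0.5, 0.9]
finger_gap: 0.0001
```

Emit:
apply_moves:
  commands:
    - [0, 0, 0, 0, 0]
    - [0, 0, 0, 0, 0]
    - [0, 0, 0, 0, 0]
    - [0, 0, 0, 0, 0]
    - [0, 0, 0, 0, 0]

```text
t: 18.3
position: [0.4164, 0.3237, 0.0663]
orientation: [-0.641, 0.641, 0.299, -0.299]
ft_force: [0.4, 0.4, 0.1]
finger_gap: 0.0
```

Emit:
apply_moves:
  commands:
    - [0, 0, 0, 0, 0]
    - [0, 0, 0, 0, 0]
    - [0, 0, 0, 0, 0]
    - [0, 0, 0, 0, 0]
    - [0, 0, 0, 0, 0]

```text
t: 18.8
position: [0.4165, 0.3237, 0.0663]
orientation: [-0.641, 0.641, 0.299, -0.299]
ft_force: [0.4, -0.4, -0.4]
finger_gap: -0.0001
```

Emit:
apply_moves:
  commands:
    - [0, 0, 0, 0, 0]
    - [0, 0, 0, 0, 0]
    - [0, 0, 0, 0, 0]
    - [0, 0, 0, 0, 0]
    - [0, 0, 0, 0, 0]

```text
t: 19.3
position: [0.4164, 0.3237, 0.0663]
orientation: [-0.641, 0.641, 0.299, -0.299]
ft_force: [0.5, 0.7, -0.0]
finger_gap: 0.0001
```

Emit:
apply_moves:
  commands:
    - [0, 0, -3, 0, 0]
    - [0, 0, -4, 0, 0]
    - [0, 0, -4, 0, 0]
    - [0, 0, -2, 0, 0]
    - [0, 0, 0, 0, 0]

```text
t: 19.8
position: [0.4177, 0.3252, 0.1994]
orientation: [0.641, -0.641, -0.301, 0.297]
ft_force: [0.5, 0.7, -0.7]
finger_gap: 0.0003
```

Emit:
apply_moves:
  commands:
    - [0, -3, 0, -3, 0]
    - [0, -3, 0, -3, 0]
    - [0, -3, 0, -3, 0]
    - [0, -2, 0, -2, 0]
    - [0, 0, 0, 0, 0]

```text
t: 20.3
position: [0.43, 0.1633, 0.1946]
orientation: [-0.641, 0.643, 0.295, -0.298]
ft_force: [-0.6, 0.7, 0.5]
finger_gap: -0.0002
```

```bash
python3 st.py
python3 - <<'E'
from h import *
for n in ('side','top'): cv2.imwrite(f'pics/{n}9.png',vision.read_camera(n))
E
```

```text
20.3 [0.43   0.1633 0.1946] yaw z 139.6 [-0.62  0.71  0.54] -0.0002 [-0.003 -0.004 -1.   ] [ 0.63  0.51 -1.3   2.04  0.58  1.04 -0.09]
```

View pics/side9.png

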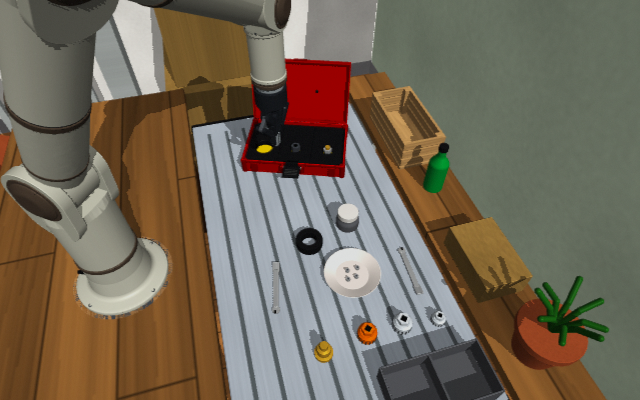

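View pics/top9.png

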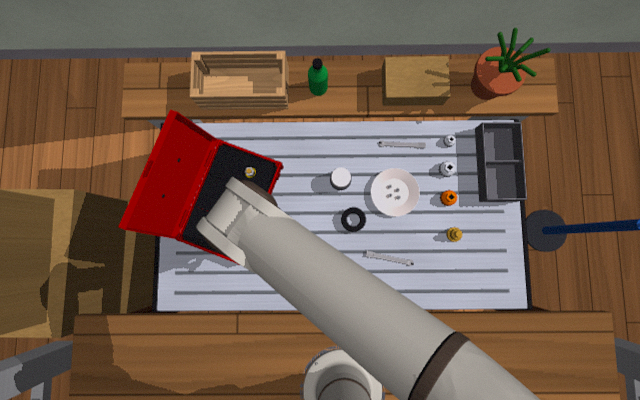

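The lid stands open and every loose object is at its starting pixel position. The arm is up in the air and touching nothing.

Emit:
apply_moves:
  commands:
    - [0, 0, 0, 0, 0]
    - [0, 0, 0, 0, 0]
    - [0, 0, 0, 0, 0]

```text
t: 20.7
position: [0.4295, 0.17, 0.1964]
orientation: [0.641, -0.64, -0.299, 0.299]
ft_force: [-0.2, 0.1, 0.6]
finger_gap: -0.0002
```

```bash
python3 -c "
from cell import order
print(order.hand_in())"
```

```text
the job is handed in; nothing more can be done
None
```

I pressed the latch with closed fingers at about 5 N downward, and the lid sprang fully open. I then pointed at the larger chrome bracket tool, and after that at the empty yellow pocket. The job was handed in at 20.7 s of the 58 s allowed.

- **Bracket tool:** I held the fingertips about 20 mm above its top for about 2.5 s. They were within about 2 mm of its estimated centre.
- **Pocket:** I held the fingertips about 21 mm above its mouth for about 2.5 s. They were about 1–2 mm from its estimated centre. The camera views disagreed on that centre by up to about 4 mm, so I used a middle value of (0.417, 0.325).
- **Last check:** The final side and top pictures show the lid open and the loose things where they lay at the start. The arm was clear of everything and the wrist force was near zero.
- **Trouble on the way:** On the first approach to the latch, the last joint reached its -2.57 limit, reading -2.572 at one point. I backed off, turned the gripper half round and pressed from there. I don't know whether that reading counts against the joint range.

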